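# Let a tin out of the lever-lid hopper

## Robot

A 7-joint arm with a two-finger parallel gripper is mounted at the origin on a cart in front of the work surface, level with it; the furniture and walls round the work are solid. World frame = base frame: x ahead of the robot, y to its left, z up, the work surface at z = 0. Lengths are in m, angles in rad, forces in N, time in s.
With the tool pointing down it reaches from about 0.4 to 0.85 m from the base axis. Payload 4.5 kg.
Tool frame: the origin (TCP) lies midway between the tips of the shut fingers; the grasp point (between the pads) lies 19 mm behind it (tcp_to_grasp is the distance from the TCP to the grasp point, in m); z points along the fingers, y is the direction in which the jaws open and shut (so a half turn about z gives the same grasp; the last joint's range is limited). The gripper opens to 85 mm and grips with 20 to 120 N. Pads are 22 mm wide; open, the fingers measure 114 mm over their backs; the gripper's body (76 mm by 85 mm) begins 54 mm behind the grasp point. The pads swing forward as they close: fully open they stand 13 mm farther back than shut.
Start: joints at [-1.13, 0.689, -0.195, 1.565, 0.157, 0.902, -0.215], TCP at [0.247, 0.574, 0.192] pointing down, gripper open.
Joint ranges: [-3.01, 3.01], [-0.46, 2.08], [-1.47, 1.51], [0.13, 2.56], [-1, 4.14], [0.04, 2.09], [-2.66, 2.66]. Speed limits (rad/s): [2.57, 2.57, 3.14, 3.14, 3.14, 3.14, 3.14].

## Interface

Orientations are given as a rotation vector (axis times angle).
In Python, from bench import movep, move_linear, set_joints, ungrasp, gripper_close, wait, inverse_kinematics, read_state, capture, camera_info, MotionError, sign_off, tcp_to_grasp gives the robot as it stands. Calls block until the motion is done:
- movep(position, orientation): joint-space move of the TCP to a pose.
- move_linear(position, orientation=None, feed=0.15, stop_force=None): straight line of the TCP; orientation=None keeps the orientation; feed is the mean speed in m/s. With stop_force (N) it stops when the force on the tool has changed by that much, and returns True; else False.
- set_joints(angles): joint-space move.
- ungrasp() and gripper_close(): open the fingers fully, or close them until they stop; the grip force is fixed at half the most.
- wait(seconds).
- inverse_kinematics(position, orientation): joint angles nearest the present ones, or None.
- read_state(): the state.
- capture(name): name is "scene" or "top"; returns the picture (480x640x3 uint8, red, green, blue); there is no depth.
- camera_info(name): a dict with "fx", "fy", "cx", "cy" (pixels), "R" (3x3) and "t" (3): a world point X has camera coordinates R X + t. Camera axes: x right, y down, z forward; pixel columns grow to the right and rows downward; lengths in m; the calibration is good to about 2 mm. A picture is of the moment at which its call begins. camera_info takes no time and is no camera call.
A pose or a line that the arm cannot do raises MotionError and nothing moves.
- sign_off(): hands the job in, once; it reports no verdict.
The state is a dict: "time": time; "joints": joint angles; "joint_velocities": joint speeds; "joint_efforts": joint torques, N m; "tcp_pos": TCP position; "tool_rot": TCP orientation; "ft_force": force on the tool from outside, world axes, zero at the start; "torque": the same for the moment, N m; "finger_gap": finger opening in m.
Only numpy, scipy, OpenCV 4.12 (cv2) and the standard library are available. Lean on these libraries where they do the work, as an engineer would, in place of code of your own. Each camera call takes 0.05 s, during which the arm holds its last target. There are 200 camera calls.

## Task

Push the catch tray fully home under the mouth of the tin hopper, then press the hopper's lever all the way down so that its lid lifts and the tin rolls out into the tray, and ease the lever back up so that the lid comes down shut without slamming. Pushing and pressing with the fingers is all it takes: do not touch or lift the tin, and leave the other things on the worktop where they stand.

Things in the scene. Friction and masses are not known exactly. Their poses are not given: they have to be found in the camera images.
- hopper: Fixed steel hopper, 90 mm wide (y), 130 mm deep (from its front plane x = 0 to x = +130), 168 mm high, open on top. Origin on the worktop, in the plane of the mouth, mid-width; +x into the hopper (away from the robot at yaw 0), z up. The mouth looks to -x. A tray track, 118 mm wide, rails 12 mm high, lies in front of it from y = -65 to +260 mm, centred at x = -61. The lever is on the -y side.
- tray (a joint): Slide of the grey catch tray along its track, in m: 0 = fully home under the mouth, against the stop; grows along the hopper's +y, at most 0.115. Starts somewhere between 0.06 and 0.11. About 1.5 N of friction; it stays where it is left.
- tray_floor (a point): Centre of the tray's inner floor, 10 mm above the worktop; axes parallel to the hopper's. The tray is 100 mm (x) by 110 mm (y) outside, with walls 4 mm thick, 48 mm high.
- push_plate (a point): Centre of the outer (+y) face of the tray's upright push plate, 64 mm wide (x), 7 mm thick, from 7 to 63 mm above the worktop; it stands on a tongue 137 mm (outer face) from the tray's centre and moves with the tray. This point is 37 mm above the worktop. Push it along the hopper's -y.
- lid (a joint): Angle of the steel lid (76 mm wide, 72 mm high) over the mouth, hinged along its top edge 158 mm above the worktop: 0 = shut (hanging), 1.35 rad = wide open, swung up and out to -x. Lid angle = 1.8 x lever angle. The tin passes only when it is nearly wide open. Coming down faster than about 2 rad/s (0.13 m/s at the lever pad) it slams.
- lever: Lever on a shaft along y; origin on the shaft, 110 mm above the worktop, at hopper x = +50, y = -45 mm. Its arm, at hopper y = -140, reaches 120 mm to -x, to a black pad. It turns 0.75 rad down to a firm stop: arm 0.375 rad upward at rest, 0.375 rad downward at the stop. A spring pushes it up: about 3 N at the pad at rest, 8 N fully down. Let go, it snaps up and the lid slams.
- lever_pad (a point): Middle of the top of the lever's black pad (46 mm along the arm, 56 mm along the hopper's y). About 161 mm above the worktop at rest; fully pressed it is about 88 mm lower, at nearly the same place in plan (within 10 mm). The pad tilts with the arm.
- tin: Steel tin with a plain paper band, 53 mm in diameter, 66 mm long, 0.12 kg, lying across the chute behind the lid; origin at its centre, its own y axis along its length. It rolls out by itself when the lid opens.
- bench_timer: Flat white kitchen timer, 79x81x19 mm, beside the hopper behind the tray track; bystander, origin under its centre.
- salt_shaker: Steel shaker, 68 mm in diameter, 103 mm high, behind the lever; bystander, origin under its centre.
- spice_jar: Square spice jar, 69x70x173 mm, at the right; bystander, origin under its centre.
- oil_bottle_green: Green oil bottle with a pourer, 62 mm in diameter, 280 mm high, at the right; bystander, origin under its centre.
- red_bowl: Small bowl, 115 mm in diameter, 59 mm high, at the right; bystander, origin under its centre.
- squeeze_chilli: Squeeze bottle, 59x54x200 mm, at the left; bystander, origin under its centre.
- squeeze_mustard: Squeeze bottle, 58x53x200 mm, at the far left; bystander, origin under its centre.
- date_tape: Roll of tape lying flat, 104 mm across, 25 mm high, at the left; bystander, origin under its centre.

How it is judged:
By the outcome, as a careful person would: the job done as asked, in the order asked, and still so for the second after the job is handed in, with the robot touching nothing.
It also fails if it takes over 58 s, if anything falls off the work surface, if the arm or the gripper's body presses on something with over 40 N, if the wrist force passes 120 N, or if a joint passes its speed limit or range.

## Working session

There is one attempt and no reset: what is moved stays moved. The work goes in short steps, each a Python script; the robot and the scene stay as the last script left them, time stands still between calls to the robot, and variables do not carry over. Pictures are saved under pics/ and viewed, about 8 in all and at most 12, crops included, and the job is handed in when it is done.

```bash
mkdir -p pics; ls; python3 - <<'E'
from bench import *
import cv2,numpy as np
for n in("scene","top"):
    cv2.imwrite(f"pics/{n}0.png",capture(n)[:,:,::-1])
    c=camera_info(n); R=np.array(c["R"]);print(n,c["fx"],c["cx"],c["cy"],np.round(-R.T@np.array(c["t"]),3),np.round(R,3).tolist())
s=read_state();print(s["time"],s["tcp_pos"],s["tool_rot"],s["ft_force"],tcp_to_grasp)
E
```

```text
pics
scene 596.5244071276363 322.6056265045171 239.65793285551845 [0.045 1.065 1.068] [[-0.899, -0.437, 0.007], [-0.282, 0.567, -0.774], [0.334, -0.698, -0.633]]
top 473.6437624993197 316.60153985403855 235.23201164519145 [ 0.431 -0.017  1.268] [[0.022, -1.0, -0.01], [-0.995, -0.021, -0.099], [0.099, 0.012, -0.995]]
0.1 [0.24710921 0.5734003  0.19097226] [-6.34492823e-01 -3.07666737e+00  2.49764681e-03] [-0.04025805 -0.19191761  0.44199912] 0.0187
```

View pics/scene0.png

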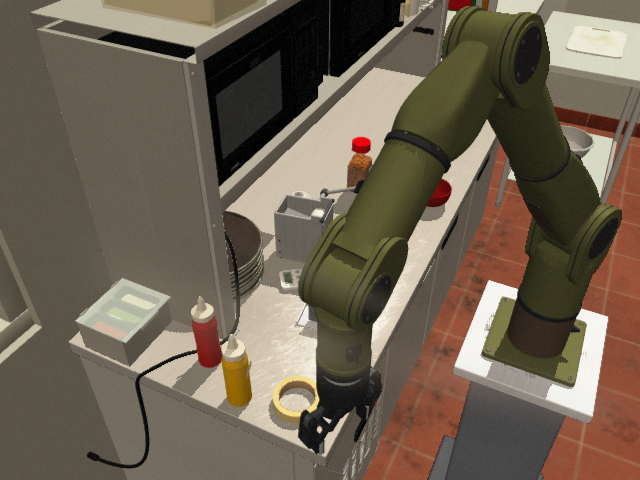

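View pics/top0.png

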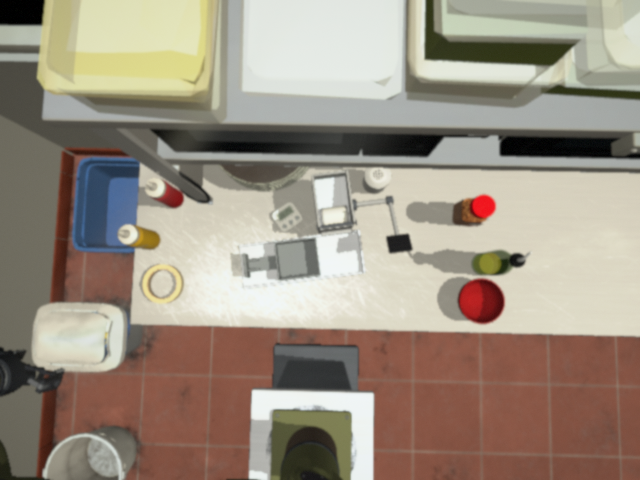

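The top view shows the hopper at about (333,202), the tray at (297,259), the push plate at (238,265) and the lever pad at (399,243). The track is tilted slightly. I'll zoom in for edges.

```bash
python3 - <<'E'
import cv2
im=cv2.imread("pics/top0.png")[160:300,220:420]
cv2.imwrite("pics/c1.png",cv2.resize(im,(800,560),interpolation=cv2.INTER_CUBIC))
E
```

```text
(no output)
```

View pics/c1.png

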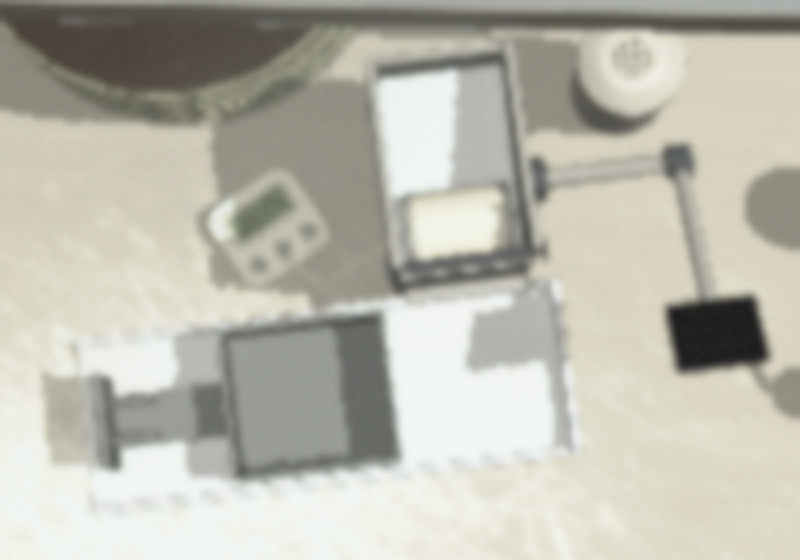

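The zoomed crop shows the plate's outer top edge running from (90,378) to (103,469), and the tray rim corners at (222,333), (383,315), (400,462) and (238,478). The pad corners are (665,308), (755,296), (769,358) and (678,372). The track's right end is at (560,282) and (578,452).

```bash
cat > h.py <<'E'
from bench import *
import numpy as np, cv2
from scipy.spatial.transform import Rotation as Ro
def ray(n,px,z):
    c=camera_info(n);R=np.array(c["R"]);o=-R.T@np.array(c["t"])
    d=R.T@np.array([(px[0]-c["cx"])/c["fx"],(px[1]-c["cy"])/c["fy"],1])
    return o+d*(z-o[2])/d[2]
def proj(n,X):
    c=camera_info(n);p=np.array(c["R"])@np.array(X)+np.array(c["t"])
    return np.array([c["fx"]*p[0]/p[2]+c["cx"],c["fy"]*p[1]/p[2]+c["cy"]])
E
python3 - <<'E'
from h import *
def P(l,z): return np.array([ray("top",(220+(x+.5)/4-.5,160+(y+.5)/4-.5),z) for x,y in l])
g=dict(plate=([(90,378),(103,469)],.063),tray=([(222,333),(383,315),(400,462),(238,478)],.048),
pad=([(665,308),(755,296),(769,358),(678,372)],.161),hop=([(370,62),(507,45),(530,268),(395,290)],.168),
track=([(75,345),(560,282),(578,452),(93,510)],.012))
for k,(l,z) in g.items():
    p=P(l,z)[:,:2];print(k,p.round(4).tolist(),"c",p.mean(0).round(4))
    for i in range(len(p)):
        d=p[(i+1)%len(p)]-p[i];print("   ",np.linalg.norm(d).round(4),np.degrees(np.arctan2(d[1],d[0])).round(1))
E
```

```text
plate [[0.499, 0.1862], [0.4414, 0.1758]] c [0.4702 0.181 ]
    0.0585 -169.7
    0.0585 10.3
tray [[0.5308, 0.1043], [0.5447, 0.0004], [0.4502, -0.0126], [0.4377, 0.0912]] c [0.4908 0.0459]
    0.1048 -82.4
    0.0954 -172.2
    0.1045 96.9
    0.0941 8.0
pad [[0.5418, -0.1664], [0.5499, -0.2191], [0.5137, -0.2273], [0.5044, -0.1743]] c [ 0.5274 -0.1968]
    0.0533 -81.2
    0.0372 -167.2
    0.0539 100.0
    0.0382 11.9
hop [[0.6836, 0.0097], [0.6954, -0.0711], [0.5629, -0.0866], [0.5484, -0.008]] c [ 0.6226 -0.039 ]
    0.0816 -81.7
    0.1334 -173.3
    0.0799 100.5
    0.1364 7.5
track [[0.5237, 0.2056], [0.5726, -0.1165], [0.4598, -0.1298], [0.4147, 0.1896]] c [0.4927 0.0372]
    0.3258 -81.4
    0.1135 -173.3
    0.3226 98.0
    0.1101 8.4
```

```bash
cat >> h.py <<'E'
Y=np.radians(8.0); O=np.array([.5667,-.0508,0]); RH=Ro.from_euler('z',Y)
def W(x,y,z): return O+RH.apply([x,y,z])
def down(deg): # tool down, tool y axis at world angle deg
    a=np.radians((deg+90)/2); return np.pi*np.array([np.cos(a),np.sin(a),0])
def st(): 
    s=read_state();print("t",round(s["time"],2),"hop",RH.inv().apply(np.array(s["tcp_pos"])-O).round(4),"F",np.round(s["ft_force"],1))
E
python3 - <<'E'
from h import *
print(W(-.062,.285,.03),W(-.061,-.14,.161))
for d in(8,188):print(d,inverse_kinematics(W(-.062,.285,.25),down(d)),inverse_kinematics(W(-.062,.145,.03),down(d)),inverse_kinematics(W(-.061,-.14,.08),down(d)))
o=down(8); s=read_state()
gripper_close()
p=np.array(s["tcp_pos"]);move_linear([p[0],p[1],.28]);st()
movep(W(-.062,.285,.25),o);st()
cv2.imwrite("pics/a.png",capture("top")[:,:,::-1])
E
```

```text
[0.46563905 0.22279767 0.03      ] [ 0.52577788 -0.19792709  0.161     ]
8 [-0.56271104  0.46873491  0.04173681  1.82102711 -0.02504107  0.85233706
 -0.36936057] [-0.24664941  0.80400773 -0.03073301  2.08926748  0.08973354  0.24951643
 -0.21531879] [ 0.390759    0.76816195 -0.19093678  1.85585215  0.2586783   0.54156617
  0.1692854 ]
188 [-3.87952949e-04  5.85053319e-01 -8.77996171e-01  1.79342488e+00
  5.24052007e-01  1.01445560e+00  2.19702461e+00] [ 0.11603314  0.87531207 -0.63788315  2.07045934  1.04237364  0.55788866
  1.98575593] [-0.08091558  0.87473389  0.65287837  1.88084753 -0.83196508  0.68230023
 -1.92132246]
t 1.61 hop [-0.2299  0.6619  0.2791] F [-0.6  0.3 -0.2]
t 3.14 hop [-0.0621  0.2871  0.25  ] F [0.2 0.  0.9]
```

View pics/a.png

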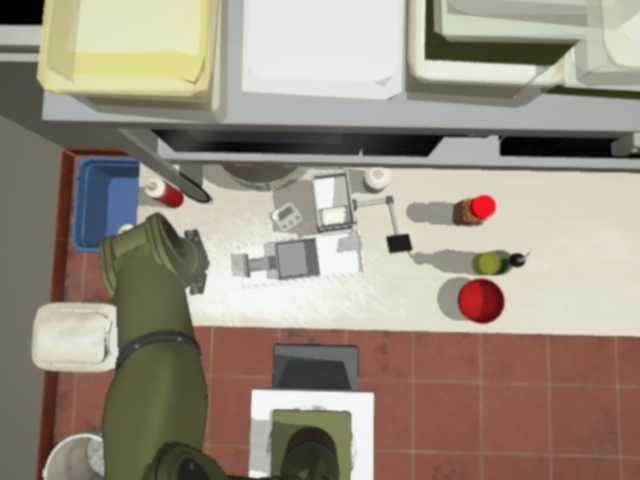

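The gripper at about (195,260) is left of the plate, and the wrist is clear of the bottles. The rest of the scene is unchanged. Next I'll go down and push.

```bash
python3 - <<'E'
from h import *
move_linear(W(-.062,.285,.035),feed=.12);st()
print(move_linear(W(-.062,.165,.035),feed=.06,stop_force=12));st()
print(move_linear(W(-.062,.136,.035),feed=.03,stop_force=12));st()
wait(.2);st()
cv2.imwrite("pics/b.png",capture("top")[:,:,::-1])
move_linear(W(-.062,.18,.035),feed=.08)
move_linear(W(-.062,.18,.25),feed=.2)
movep(W(-.064,-.14,.25),down(8));st()
im=capture("top");cv2.imwrite("pics/b2.png",cv2.resize(im[160:300,220:420,::-1],(800,560),interpolation=cv2.INTER_CUBIC))
E
```

```text
t 5.13 hop [-0.0616  0.2851  0.0355] F [0.3 0.4 0.1]
False
t 7.28 hop [-0.062   0.1654  0.035 ] F [ 0.8  0.9 -0.4]
False
t 8.4 hop [-0.062   0.1363  0.035 ] F [-0.6  0.1 -0.9]
t 8.6 hop [-0.062   0.1362  0.035 ] F [ 0.8 -0.2 -0.2]
t 11.79 hop [-0.0633 -0.1378  0.2497] F [ 0.2  1.  -0.3]
```

View pics/b2.png

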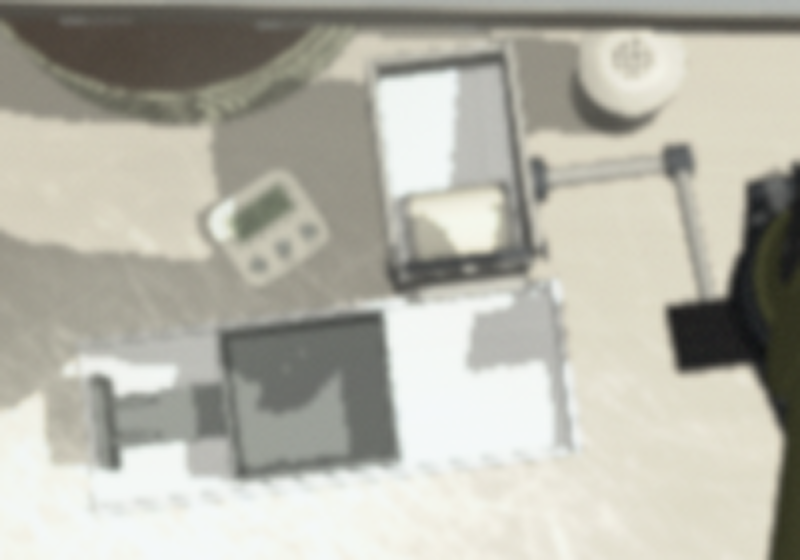

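The tray has not moved: the plate is still at (103,420) in the crop, and no contact force was felt. I'll look at the picture taken at the end of the push.

```bash
python3 - <<'E'
import cv2
im=cv2.imread("pics/b.png")[160:320,160:420]
cv2.imwrite("pics/b3.png",cv2.resize(im,(780,480),interpolation=cv2.INTER_CUBIC))
from h import *
s=read_state();print(s["tcp_pos"],s["tool_rot"],s["finger_gap"],s["joints"])
print(proj("top",W(-.062,.1363,.035)))
E
```

```text
[ 0.52336264 -0.19576659  0.24982791] [-2.05606615e+00 -2.37383498e+00 -1.86642513e-03] -4.8394678099743956e-05 [ 2.75966906e-01  5.28446155e-01  8.33613860e-04  1.69921546e+00
 -2.49377482e-03  9.14453539e-01  4.21429307e-01]
[286.12073073 260.53413781]
```

View pics/b3.png

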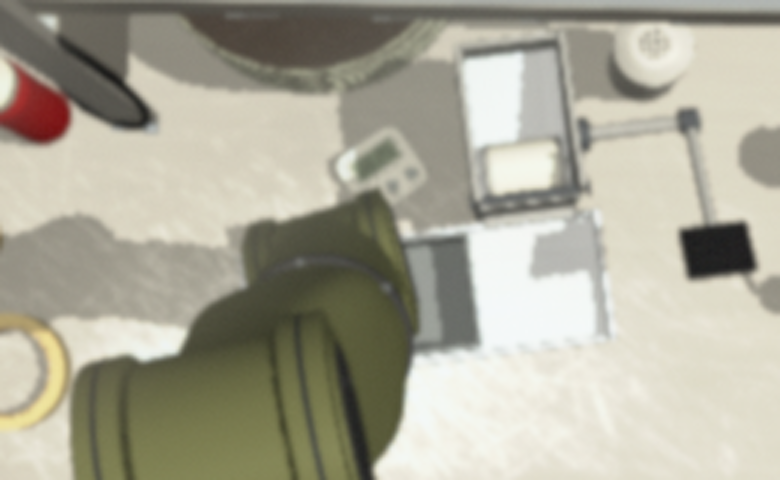

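The wrist stands over the tray, but the tray sits at its start position (right edge still near full-frame column 319). The fingertips must have gone somewhere unexpected. I'll go back to the approach point and check both views with the TCP projected.

```bash
python3 - <<'E'
from h import *
movep(W(-.062,.29,.25),down(8))
move_linear(W(-.062,.29,.035),feed=.2);st()
p=read_state()["tcp_pos"]; L=[]
for n,(w,h) in(("scene",(190,280)),("top",(190,280))):
    im=capture(n)[:,:,::-1].copy(); u=proj(n,p); print(n,u)
    cv2.imwrite(f"pics/d_{n}.png",im)
    x,y=int(u[0])-65,int(u[1])-65; c=cv2.resize(im[y:y+130,x:x+130],(400,400),interpolation=cv2.INTER_CUBIC)
    k=400/130; a=(int((u[0]-x)*k),int((u[1]-y)*k)); cv2.circle(c,a,4,(255,0,255),1); L.append(c)
cv2.imwrite("pics/d.png",np.hstack(L))
E
```

```text
t 14.65 hop [-0.0612  0.2901  0.0358] F [-0.7  0.2  0.2]
scene [313.67282666 328.68330787]
top [227.38957424 267.19018777]
```

View pics/d.png

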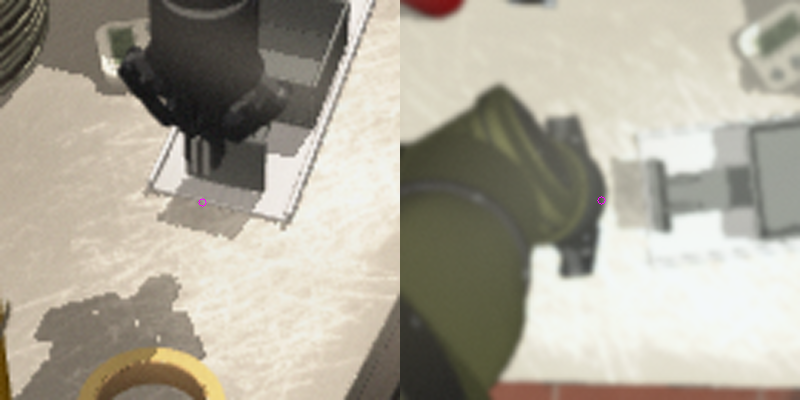

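In the left (scene) view the fingertips end at about (205,174), some 10 px above the projected TCP at (203,202). So the real tips look higher than reported. In the top view they agree in plan. I'll quantify the error and check the scene calibration on the plate.

```bash
python3 - <<'E'
from h import *
k=400/130; x0,y0=313-65,328-65
f=lambda u:((u[0]-x0)*k,(u[1]-y0)*k)
p=np.array(read_state()["tcp_pos"])
for z in(.035,.05,.065,.08,.09):print("tcp z",z,np.round(f(proj("scene",[p[0],p[1],z])),0))
for y in(.236,.243,.25):
  for x in(-.03,-.094):
    print("plate",y,x,[np.round(f(proj("scene",W(x,y,z))),0).tolist() for z in(.063,.007)])
print("track end",[np.round(f(proj("scene",W(x,.26,.012)))).tolist() for x in(-.002,-.12)])
im=cv2.imread("pics/d_scene.png")[y0+25:y0+75,x0+40:x0+95]
cv2.imwrite("pics/e.png",cv2.resize(im,None,fx=10,fy=10,interpolation=cv2.INTER_CUBIC))
E
```

```text
tcp z 0.035 [202. 203.]
tcp z 0.05 [202. 189.]
tcp z 0.065 [202. 175.]
tcp z 0.08 [202. 161.]
tcp z 0.09 [202. 152.]
plate 0.236 -0.03 [[186.0, 118.0], [186.0, 169.0]]
plate 0.236 -0.094 [[266.0, 137.0], [264.0, 188.0]]
plate 0.243 -0.03 [[183.0, 125.0], [184.0, 175.0]]
plate 0.243 -0.094 [[263.0, 144.0], [262.0, 194.0]]
plate 0.25 -0.03 [[180.0, 131.0], [181.0, 181.0]]
plate 0.25 -0.094 [[260.0, 150.0], [259.0, 201.0]]
track end [[142.0, 178.0], [288.0, 213.0]]
```

View pics/e.png

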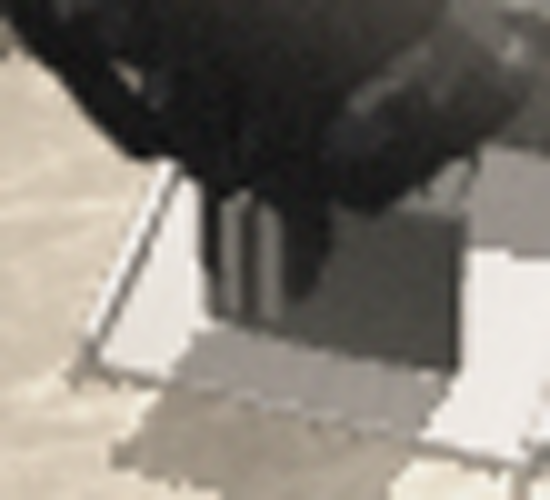

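The plate and track edges project within 1–2 px, so the cameras are fine. The visible tip at (265,310) in this crop means tip z ≈ 0.067, although the state says 0.035, so the fingers passed just over the plate. I'll confirm the offset by gently touching the clear worktop.

```bash
python3 - <<'E'
from h import *
print(move_linear(W(-.062,.292,-.045),feed=.04,stop_force=5));st()
z=read_state()["tcp_pos"][2]
if z<0.03: move_linear(W(-.062,.292,z+.02),feed=.1);st()
E
```

```text
True
t 16.42 hop [-0.062   0.2919 -0.0395] F [-0.5 -0.7  5.7]
t 16.77 hop [-0.0615  0.2922 -0.0191] F [-0.5  0.1 -0.6]
```

The worktop was felt at a reported z of −0.039, so the real fingertip is about 38 mm higher than the reported TCP. I'll push again with that correction, with the real tip at about 42 mm.

```bash
echo "D=.038" >> h.py; python3 - <<'E'
from h import *
z=.042-D
move_linear(W(-.062,.29,z),feed=.1)
print(move_linear(W(-.062,.165,z),feed=.08,stop_force=15));st()
print(move_linear(W(-.062,.130,z),feed=.03,stop_force=12));st()
wait(.2);st()
im=capture("top");cv2.imwrite("pics/f.png",im[:,:,::-1])
move_linear(W(-.062,.19,z),feed=.1)
move_linear(W(-.062,.19,.2),feed=.2)
movep(W(-.064,-.14,.25),down(8));st()
im=capture("top");cv2.imwrite("pics/f2.png",cv2.resize(im[160:300,220:420,::-1],(800,560),interpolation=cv2.INTER_CUBIC))
E
```

```text
False
t 18.87 hop [-0.0628  0.165   0.0039] F [-0.3  0.4  0.5]
True
t 19.57 hop [-0.0625  0.1482  0.0037] F [-0.6 -0.4  0.1]
t 19.77 hop [-0.0629  0.1485  0.0034] F [ 0.1 -0.2 -0.1]
t 22.77 hop [-0.0634 -0.1377  0.2495] F [ 0.1 -0.5  0.5]
```

View pics/f2.png

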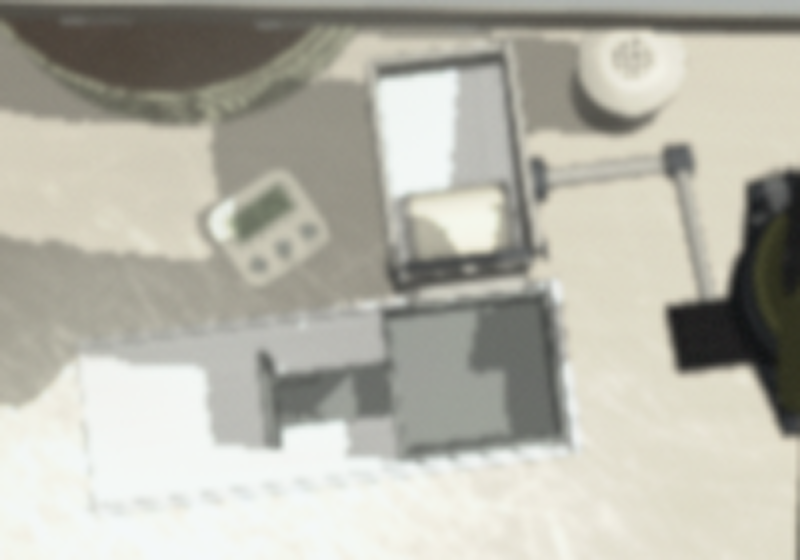

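The tray now sits at the end of the track under the mouth, with its rim at about (385–570, 290–455). The push ended at y = 0.148, which is the 0.137 home position plus half a finger. I'll measure the plate edge, then press the lever.

```bash
python3 - <<'E'
from h import *
for u in((260,350),(275,447)):print("plate",RH.inv().apply(ray("top",(220+(u[0]+.5)/4-.5,160+(u[1]+.5)/4-.5),.063)-O).round(4))
move_linear(W(-.066,-.14,.14),feed=.15);st()
print(move_linear(W(-.066,-.14,.06),feed=.06,stop_force=30));st()
print(move_linear(W(-.066,-.14,.015),feed=.04,stop_force=15));st()
wait(1.0);st()
a=capture("top");b=capture("scene");cv2.imwrite("pics/g_s.png",b[:,:,::-1]);cv2.imwrite("pics/g_t.png",a[:,:,::-1])
A=cv2.resize(a[160:300,270:410,::-1],(400,400),interpolation=cv2.INTER_CUBIC);B=cv2.resize(b[170:310,230:370,::-1],(400,400),interpolation=cv2.INTER_CUBIC)
cv2.imwrite("pics/g.png",np.hstack([A,B]))
E
```

```text
plate [-0.0291  0.1344  0.063 ]
plate [-0.0916  0.1318  0.063 ]
t 23.7 hop [-0.0652 -0.14    0.1407] F [0.5 0.3 0.1]
False
t 25.18 hop [-0.067  -0.14    0.0592] F [-3.5 -0.6  5.7]
True
t 25.91 hop [-0.0618 -0.1401  0.0345] F [-3.3  1.2 15. ]
t 26.91 hop [-0.0618 -0.1401  0.0346] F [-2.   1.4 14. ]
```

View pics/g.png

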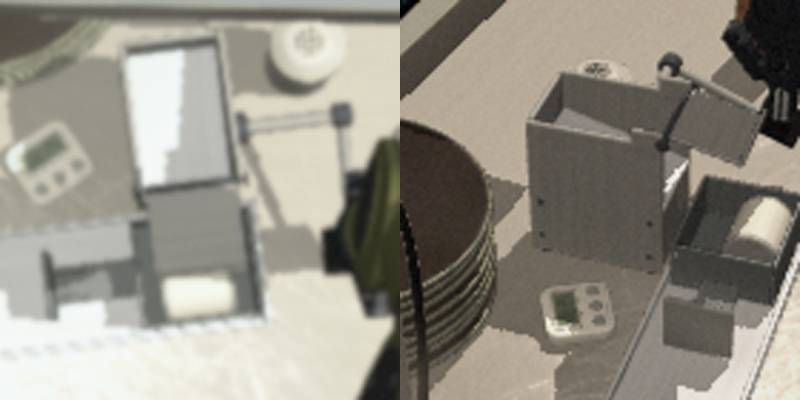

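The lid is wide open and the tin lies in the tray, at about (198,297) in the top half and (765,228) in the scene half. The lever is on its stop at 14 N. Now I'll ease it up slowly.

```bash
python3 - <<'E'
from h import *
move_linear(W(-.066,-.14,.115),feed=.03);st()
move_linear(W(-.066,-.14,.135),feed=.02);st()
move_linear(W(-.066,-.14,.26),feed=.15)
movep(W(-.18,-.15,.28),down(8));wait(.3);st()
a=capture("top");b=capture("scene")
A=cv2.resize(a[160:300,270:410,::-1],(400,400),interpolation=cv2.INTER_CUBIC);B=cv2.resize(b[170:310,230:370,::-1],(400,400),interpolation=cv2.INTER_CUBIC)
cv2.imwrite("pics/i.png",np.hstack([A,B]))
E
```

```text
t 29.87 hop [-0.066 -0.14   0.115] F [2.8 0.2 1.2]
t 31.02 hop [-0.0662 -0.1399  0.1348] F [ 0.3 -0.4 -1.5]
t 32.83 hop [-0.1792 -0.1496  0.2796] F [-1.   0.8 -0.7]
```

View pics/i.png

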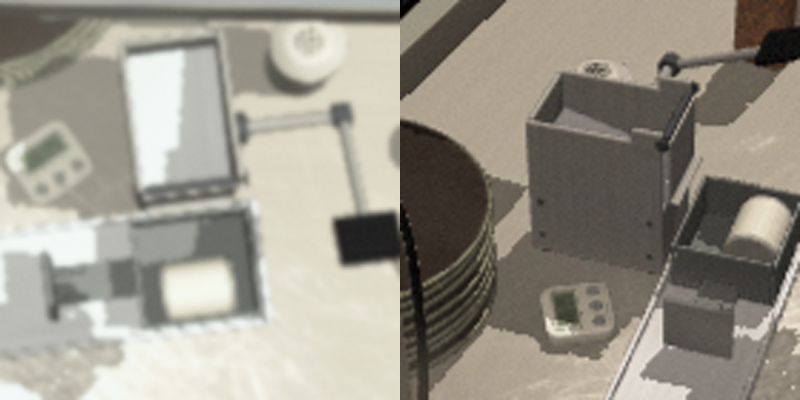

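The lid is shut and the pad is back up at (365,240). The tin is in the tray at (198,288), the tray is home, and the timer and shaker have not moved. I'll hand it in.

```bash
python3 -c "
from h import *
sign_off();st()"
```

```text
the job is handed in; nothing more can be done
the job is handed in; nothing more can be done
```

The job is done and handed in, with the arm's clock at about 33 s of the 58 s allowed. The tray is home, the tin is lying in it, and the lid is shut with the lever back at rest.

- **Tray:** The first push passed over the push plate without touching it. A light touch on the worktop showed the real fingertips were about 38 mm higher than the reported position. The second push, with that corrected, met the stop at y = 0.148, which is where a finger should be when the tray is home. The picture put the plate at y ≈ 0.133 instead of the nominal 0.137, within the error of my pixel readings.
- **Lever and tin:** I pressed the lever down to its stop, ending at about 14–15 N. The lid opened wide and both views showed the tin in the tray.
- **Lid:** I raised the lever at about 0.03 m/s, well under the 0.13 m/s at which it slams. I did not measure the lid's own speed.
- **Last check:** The tray, tin, timer and shaker were in place and the arm was touching nothing. My final pictures were crops, so I did not check the bottles, jar, bowl and tape again at the end. No unexpected contact was felt.

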